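# Shelve the green stone slab and close the rack at a mineral fair

### The job

Of the three loose polished stone slabs on the table, take the green one and stand it upright in the wooden display rack, in line with the two black slabs and between them and the sliding end stop. Let go of it, then push the stop up snug so that the slabs stand close together against the end wall.

Things in the scene. Friction and masses are not known exactly. Their poses are not given: they have to be found in the camera images.
- green_mid (a point): Centre of the green banded slab to be racked: 52 mm wide (x), 24 mm thick (y), 90 mm tall (z up), about 0.3 kg, standing upright on the table. A pink and a honey-yellow slab of the same size stand loose in a row with it, about 100 mm apart, in any order; they stay out of the rack.
- rack_deck (a point): Fixed rack: point on top of its 15 mm thick base, on the centre line, at the foot of the end wall (85 mm tall). y runs along the rack into the wall, z up, x across. Base 100 mm wide, reaching 265 mm to -y, no side walls. Two loose black slabs like the green one, faces across the rack, fill y = 0 to -49 mm. The packed green slab's centre belongs at x = 0, y = -60 mm, its y along the rack's.
- stop (a joint): Sliding end stop: metres moved towards the end wall along the rack's y, 0 to 0.15; friction about 2 N, no spring. At value q its face is 0.190 - q from the wall: snug on three slabs at 0.118. It is a black upright plate 80 mm across, 12 mm thick, its top 90 mm above the base, with an orange fin behind.
- stop_fin (a point): Grip point of the stop's orange fin, an upright rib behind its plate (away from the slabs), 16 mm thick across the rack, 50 mm long along it, top 22 mm above this point. The point is mid-length, 37 mm behind the face that meets the slabs. Pinch it across its thickness from above, or push its end. Axes as the rack's.
Not all that is in view belongs to the job. What is shaped like the part that bears green_mid but blue or purple is not meant.

How it is judged:
By the outcome, as a careful person would: the job done as asked, in the order asked, and still so for the second after the job is handed in, with the robot touching nothing.
It also fails if it takes over 53 s, if anything falls off the work surface, if the arm or the gripper's body presses on something with over 40 N, if the wrist force passes 120 N, or if a joint passes its speed limit or range.

### The arm

A 6-joint arm with a two-finger parallel gripper is mounted at the origin on the work surface. World frame = base frame: x ahead of the robot, y to its left, z up, the work surface at z = 0. Lengths are in m, angles in rad, forces in N, time in s.
With the tool pointing down it reaches from about 0.375 to 0.9 m from the base axis. Payload 3.1 kg.
Tool frame: the origin (TCP) lies midway between the tips of the shut fingers; the grasp point (between the pads) lies 19 mm behind it; z points along the fingers, y is the line along which they close (so a half turn about z gives the same grasp; the last joint's range is limited). The gripper opens to 87 mm and grips with 3 to 60 N. Pads are 19 mm wide; open, the fingers measure 117 mm over their backs; the gripper's body (75 mm by 190 mm) begins 51 mm behind the grasp point.
Start: joints at [-1.359, 0.527, 1.433, -0, 1.181, -0.178], TCP at [0.238, -0.578, 0.223] pointing down, gripper open.
Joint ranges: [-3.08, 3.08], [-0.75, 2.2], [0.22, 2.44], [-1.43, 4.57], [0, 2.65], [-2.85, 2.85]. Speed limits (rad/s): [2.79, 2.79, 3.14, 3.14, 3.14, 3.14].

### API

Orientations are given as a unit quaternion [x, y, z, w].
In Python, from rig import get_obs, cams, job gives the robot as it stands.
- The arm moves only by the tool servo_tool, never from a script. Its argument "moves" is text: rows parted by semicolons, each of 5 numbers parted by spaces: the shift along the tool's x, y, z in m, then the turn about the tool's z in degrees, then the finger opening in m, from 0 to 0.087. In form: dx dy dz spin claw; .... A call has 1 to 10 rows; each row is the pose to reach, as a shift and turn from the pose commanded when the call began, along the tool's axes at that moment; what a row does not reach only later rows make up. A row lasts 1/12 s, in which the tool goes at most 41.7 mm and 7.16 degrees, less where a joint would pass 70% of its speed; a pose out of reach is approached as far as the arm can. A call with a gripper value outside its range is refused whole. The fingers move at their own pace and stop on an object; "grip_force" is the grip in N (left out, the last holds). Time passes only in rows, so rows that repeat a pose let the fingers close. It gives the time, the measured TCP pose, the force, the opening and the grip force at its end, in the units of the state.
- get_obs(): the state, without advancing time (a new reading comes with each control period).
- cams.camera(name): name is "scene" or "side" or "wrist"; returns the picture (384x512x3 uint8, blue, green, red); there is no depth.
- cams.camera_model(name): a dict with "fx", "fy", "cx", "cy" (pixels), "R" (3x3) and "t" (3): a world point X has camera coordinates R X + t. Camera axes: x right, y down, z forward; pixel columns grow to the right and rows downward; lengths in m; the calibration is good to about 2 mm. The wrist camera is an equidistant fisheye: a pixel r from the principal point sees the ray r / f radians off the axis. A picture is of the moment at which its call begins: read the wrist's pose just before it. camera_model takes no time and is no camera call; for the wrist camera it gives the pose at the moment of the call.
- job.hand_in(): hands the job in; it is judged then, once.
The state is a dict: "time": time; "q": joint angles; "joint_velocities": joint speeds; "joint_torque": joint torques, N m; "position": TCP position; "tool_rot": TCP orientation; "ft_force": force on the tool from outside, world axes, zero at the start; "moment": the same for the moment, N m; "grip_width": finger opening in m; "grip_force": force on a finger pad.
Only numpy, scipy, OpenCV 4.12 (cv2) and the standard library are available. Lean on these libraries where they do the work, as an engineer would, in place of code of your own. Each camera call takes 0.05 s, during which the arm holds its last target. There are 200 camera calls.

## Working session

There is one attempt and no reset: what is moved stays moved. The work goes in short steps, Python scripts to look and compute and a tool call to move; the robot and the scene stay as the last step left them, time stands still between calls to the robot, and variables do not carry over. Pictures are saved under pics/ and viewed, at most 10 in all, crops included, and the job is handed in when it is done.

Besides the shell and the picture viewer there is one more tool, called after "Emit:" as name(argument=value, ...) on one line, values as JSON. servo_tool: Moves the arm, as the interface text tells. Its arguments: {"type":"object","properties":{"moves":{"type":"string"},"grip_force":{"type":"number"}},"required":["moves"]}

```bash
ls; mkdir -p pics
python3 - <<'E'
from rig import get_obs,cams
import cv2,numpy as np
o=get_obs();print(o['time'],o['position'],o['tool_rot'],o['grip_width'])
a=cams.camera('scene');b=cams.camera('side')
cv2.imwrite('pics/s.png',a);cv2.imwrite('pics/d.png',b)
np.save('s.npy',a)
for n in('scene','side'):print(cams.camera_model(n))
E
```

```text
pics
0.0 [ 0.23795084 -0.57713986  0.22156815] [ 9.80966594e-01  1.94173560e-01 -1.72919092e-05 -1.08117518e-03] 0.08682821975144144
{'fx': 475.90993864929436, 'fy': 475.90993864929436, 'cx': 265.1538281014974, 'cy': 194.5206228619233, 'R': array([[ 0.70627049,  0.70776838, -0.01568148],
       [ 0.36159741, -0.37969849, -0.85151416],
       [-0.60862903,  0.59572895, -0.52409705]]), 't': array([-0.35772859, -0.14462413,  1.78977223])}
{'fx': 479.4685779000088, 'fy': 479.4685779000088, 'cx': 264.82265066875857, 'cy': 193.13049876195765, 'R': array([[-0.99419947, -0.10620618, -0.01696039],
       [-0.03747903,  0.48992812, -0.87095681],
       [ 0.10081037, -0.86526914, -0.49106678]]), 't': array([0.55518412, 0.11964124, 1.25063305])}
```

View pics/s.png

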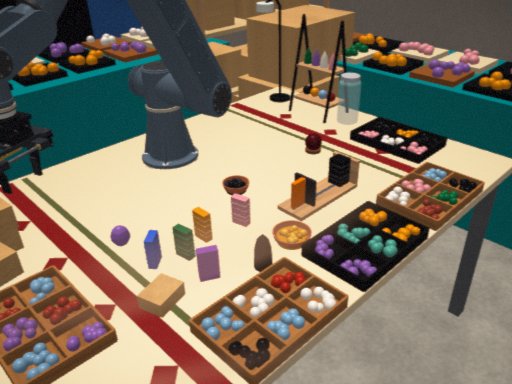

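View pics/d.png

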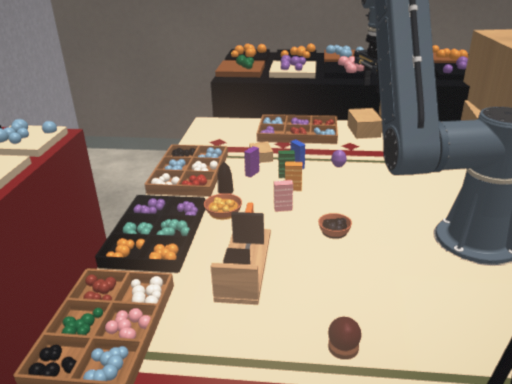

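Scene view: in a row are green (184,241), honey (202,224) and pink (241,210). Blue (152,249) and purple (207,263) are the excluded lookalikes. Green (184,241) fits the description. The rack is at about (320,190), with its orange fin at (298,191). I'll confirm this in an enlarged crop.

Run:
```python
import cv2
a=cv2.imread('pics/s.png');b=cv2.imread('pics/d.png')
c=cv2.resize(a[145:295,140:370],None,fx=3.4,fy=3.4,interpolation=cv2.INTER_CUBIC)
cv2.imwrite('pics/sc.png',c)
c=cv2.resize(b[130:310,180:360],None,fx=3.3,fy=3.3,interpolation=cv2.INTER_CUBIC)
cv2.imwrite('pics/dc.png',c)
```

```text
(no output)
```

View pics/sc.png

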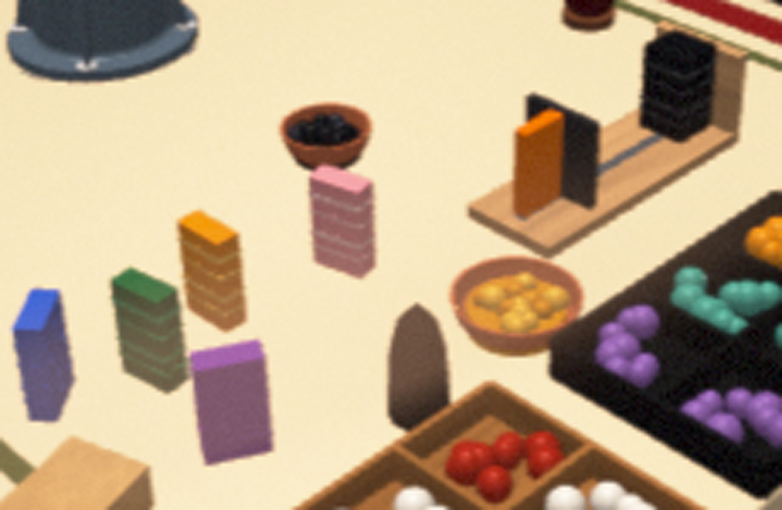

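View pics/dc.png

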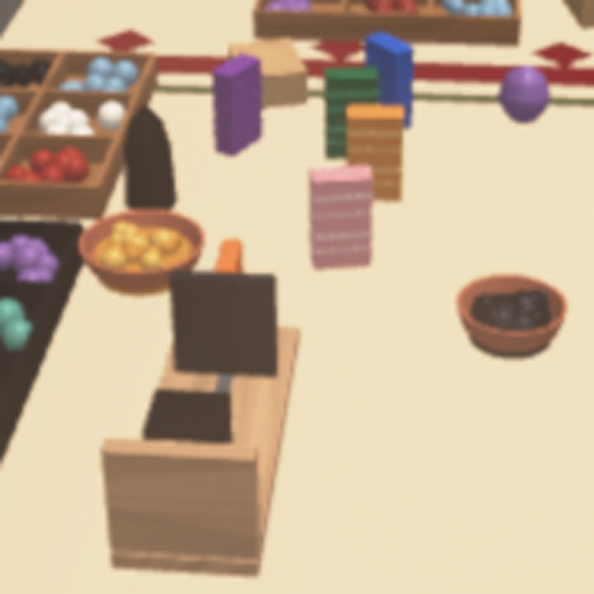

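The crops confirm it: the green banded slab is at scene crop (150,330), and the blue and purple ones are plain and turned differently. The rack runs from (510,230) up to the wall at (740,80), with the fin at (538,160). Next I cast the corners.

```bash
cat > h.py <<'E'
import numpy as np
from rig import cams
def cast(n,uv,z):
    m=cams.camera_model(n);R=m['R'];t=m['t'];c=-R.T@t
    d=R.T@np.array([(uv[0]-m['cx'])/m['fx'],(uv[1]-m['cy'])/m['fy'],1.])
    return c+d*(z-c[2])/d[2]
S=lambda u,v,z:cast('scene',(u/3.4+140-.35,v/3.4+145-.35),z).round(4)
D=lambda u,v,z:cast('side',(u/3.3+180-.35,v/3.3+130-.35),z).round(4)
E
python3 - <<'E'
from h import *
for n,u,v,z in [('green L',112,280,.09),('green T',130,268,.09),('green R',180,290,.09),('green N',163,304,.09),('green botN',167,391,0),('base L',470,210,.015),('base N',548,248,.015),('base R',738,138,.015),('plateTL',527,97,.105),('plateTR',600,122,.105),('finNL',515,125,.09),('wallTL',655,27,.1),('wallTR',745,58,.1),('black topN',683,55,.105),('finbotL',514,206,.02)]: print('S',n,S(u,v,z))
for n,u,v,z in [('green BL',327,68,.09),('green BR',378,68,.09),('green FL',327,77,.09),('green FR',379,77,.09),('pinkFL',311,178,.09),('pinkFR',372,178,.09),('plateL',172,275,.105),('plateR',276,276,.105),('wall outL',105,455,.1),('wall outR',258,461,.1),('baseFarR',299,330,.015),('base nearR',260,562,.015),('baseNearL',112,555,.015),('blackTL',155,391,.105),('blackTR',231,393,.105)]: print('D',n,D(u,v,z))
E
```

```text
S green L [ 0.4985 -0.3313  0.09  ]
S green T [ 0.4954 -0.3121  0.09  ]
S green R [ 0.5468 -0.303   0.09  ]
S green N [ 0.5519 -0.3229  0.09  ]
S green botN [ 0.5414 -0.3224  0.    ]
S base L [0.5492 0.0127 0.015 ]
S base N [0.6398 0.0158 0.015 ]
S base R [0.6478 0.2823 0.015 ]
S plateTL [0.5538 0.0818 0.105 ]
S plateTR [0.6297 0.0922 0.105 ]
S finNL [0.5623 0.0568 0.09  ]
S wallTL [0.5443 0.2778 0.1   ]
S wallTR [0.6454 0.2844 0.1   ]
S black topN [0.6053 0.2417 0.105 ]
S finbotL [0.5785 0.0391 0.02  ]
D green BL [ 0.5465 -0.3238  0.09  ]
D green BR [ 0.497  -0.3272  0.09  ]
D green FL [ 0.5448 -0.3029  0.09  ]
D green FR [ 0.4949 -0.3064  0.09  ]
D pinkFL [ 0.5417 -0.0974  0.09  ]
D pinkFR [ 0.49   -0.1013  0.09  ]
D plateL [0.629  0.0906 0.105 ]
D plateR [0.5513 0.0859 0.105 ]
D wall outL [0.6371 0.3008 0.1   ]
D wall outR [0.5395 0.2985 0.1   ]
D baseFarR [0.5412 0.0226 0.015 ]
D base nearR [0.5404 0.2971 0.015 ]
D baseNearL [0.639  0.2989 0.015 ]
D blackTL [0.616  0.2369 0.105 ]
D blackTR [0.565  0.2349 0.105 ]
```

Green: centre about (0.522, -0.316), and its width and height match. Rack: centre line x≈0.592, wall foot y≈0.28, stop near q=0. I'll grip across the slab's 52 mm width. First I move above it for a close look.

Emit:
servo_tool(moves="0.036 -0.013 0 -7.1 0.087; 0.072 -0.027 0 -14.2 0.087; 0.108 -0.04 0 -21.3 0.087; 0.145 -0.053 0 -28.4 0.087; 0.181 -0.067 0 -35.5 0.087; 0.217 -0.08 0 -42.6 0.087; 0.253 -0.093 0 -49.7 0.087; 0.29 -0.106 0 -56.8 0.087; 0.326 -0.12 0 -63.9 0.087; 0.362 -0.133 0 -71 0.087", grip_force=20)

```text
time: 0.93
position: [0.523, -0.3151, 0.2221]
tool_rot: [0.684, 0.73, -0.0, -0.001]
ft_force: [0.7, 0.1, -0.3]
grip_width: 0.0866
grip_force: 0.0
```

Run:
```python
from rig import get_obs,cams
import cv2,numpy as np,json
from scipy.spatial.transform import Rotation as Ro
o=get_obs();print(o['time'],o['position'],Ro.from_quat(o['tool_rot']).as_matrix().round(3),o['q'])
m=cams.camera_model('wrist');a=cams.camera('wrist');print(m)
cv2.imwrite('pics/w1.png',a)
json.dump({k:np.asarray(v).tolist() for k,v in m.items()},open('w1.json','w'))
```

```text
0.9333 [ 0.52300647 -0.31505388  0.22211917] [[-0.065  0.998 -0.001]
 [ 0.998  0.065  0.001]
 [ 0.001 -0.001 -1.   ]] [-7.25003116e-01  5.08861438e-01  1.46983496e+00  2.97666962e-05
  1.16411570e+00 -7.90395770e-01]
{'fx': 297.3186396354542, 'fy': 297.3186396354542, 'cx': 258.44059333438486, 'cy': 191.8662944728235, 'R': array([[ 0.99786734,  0.06524431, -0.00198723],
       [ 0.06275031, -0.95044936,  0.30448055],
       [ 0.01797687, -0.3039559 , -0.95251648]]), 't': array([-0.50062241, -0.36867381,  0.28675632])}
```

View pics/w1.png

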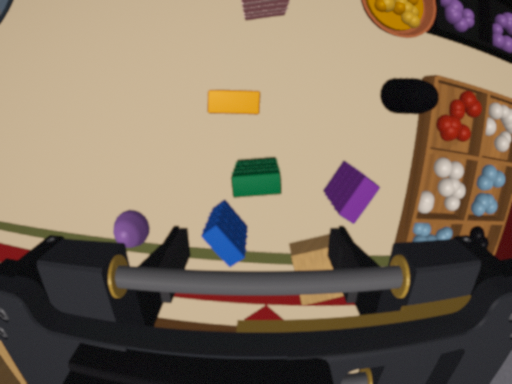

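Wrist view: the green slab is at (256,177). Its bright top face spans about rows 175–196, with the banded +y face above it. Blue is at (225,233), purple at (351,192) and honey at (234,102). I'll cast the top face corners to z=0.09.

```bash
cat >> h.py <<'E'
def wcast(m,uv,z):
    R=np.array(m['R']);t=np.array(m['t']);c=-R.T@t
    uv=np.atleast_2d(uv).astype(float)
    p=(uv-[m['cx'],m['cy']])/m['fx'];r=np.linalg.norm(p,axis=1,keepdims=True)+1e-12
    d=np.hstack([np.sin(r)*p/r,np.cos(r)])@R
    return c+d*((z-c[2])/d[:,2:])
E
python3 - <<'E'
from h import *
import cv2,json
m=json.load(open('w1.json'));a=cv2.imread('pics/w1.png')
h=cv2.cvtColor(a,cv2.COLOR_BGR2HSV)
roi=np.zeros(a.shape[:2],np.uint8);roi[150:205,225:290]=1
for V in(60,80,100,110,120):
    k=((abs(h[...,0].astype(int)-70)<20)&(h[...,1]>110)&(h[...,2]>V)&(roi>0)).astype(np.uint8)
    k=cv2.morphologyEx(k,cv2.MORPH_OPEN,np.ones((3,3)))
    cs=max(cv2.findContours(k,0,1)[0],key=cv2.contourArea)[:,0]
    w=wcast(m,cs,.09)[:,:2].astype(np.float32)
    print(V,cv2.boundingRect(cs),cv2.minAreaRect(w*1000))
print(h[160:200:3,256].tolist())
E
```

```text
60 (232, 159, 48, 37) ((518.8935546875, -308.9790344238281), (48.53056716918945, 36.70950698852539), 8.083112716674805)
80 (232, 173, 48, 23) ((519.9552001953125, -316.47125244140625), (48.50909423828125, 21.621315002441406), 7.9757399559021)
100 (232, 174, 48, 22) ((520.03369140625, -317.02886962890625), (48.51156997680664, 20.489858627319336), 7.988036632537842)
110 (232, 175, 47, 16) ((519.2320556640625, -314.9212951660156), (47.49964904785156, 14.552270889282227), 7.627329349517822)Traceback (most recent call last):
  File "<stdin>", line 9, in <module>
ValueError: max() iterable argument is empty
```

Green: centre (0.520, -0.3165), yaw 8°, visible size 48×21 mm, which is right. Now I descend and grip.

Emit:
servo_tool(moves="-0.001 -0.003 0.02 -4.3 0.074; -0.001 -0.003 0.055 -4.3 0.074; -0.001 -0.003 0.09 -4.3 0.074; -0.001 -0.003 0.125 -4.3 0.074; -0.001 -0.003 0.155 -4.3 0.074; -0.001 -0.003 0.176 -4.3 0.074; -0.001 -0.003 0.176 -4.3 0.074; -0.001 -0.003 0.176 -4.3 0.04; -0.001 -0.003 0.176 -4.3 0.04; -0.001 -0.003 0.176 -4.3 0.04", grip_force=25)

```text
time: 1.82
position: [0.5203, -0.3192, 0.0485]
tool_rot: [0.658, 0.753, -0.0, 0.002]
ft_force: [-0.1, -0.1, -0.0]
grip_width: 0.0614
grip_force: 0.0
```

Emit:
servo_tool(moves="0 0 0 0 0.04; 0 0 0 0 0.04; 0 0 0 0 0.04")

```text
time: 2.07
position: [0.5203, -0.3191, 0.0484]
tool_rot: [0.658, 0.753, -0.0, 0.002]
ft_force: [-0.7, -0.7, 6.9]
grip_width: 0.0521
grip_force: 25.0
```

Emit:
servo_tool(moves="0 0 -0.03 0 0.04; 0 0 -0.07 0 0.04; 0 0 -0.11 0 0.04; 0 0 -0.15 0 0.04; 0.03 0.009 -0.165 2 0.04; 0.07 0.022 -0.165 5 0.04; 0.11 0.035 -0.165 5 0.04; 0.15 0.047 -0.165 5 0.04; 0.188 0.059 -0.165 5 0.04; 0.226 0.071 -0.165 5 0.04")

```text
time: 2.9
position: [0.5581, -0.0823, 0.2111]
tool_rot: [0.69, 0.723, -0.0, -0.001]
ft_force: [1.1, -0.6, -4.2]
grip_width: 0.0515
grip_force: 25.0
```

Emit:
servo_tool(moves="0.04 0.009 0 0 0.04; 0.08 0.018 0 0 0.04; 0.12 0.027 0 0 0.04; 0.15 0.034 0 0 0.04; 0.17 0.038 0 0 0.04; 0.18 0.04 0 0 0.04; 0.18 0.04 0 0 0.04")

```text
time: 3.48
position: [0.59, 0.0992, 0.2109]
tool_rot: [0.689, 0.725, -0.0, -0.001]
ft_force: [0.1, -0.5, -3.3]
grip_width: 0.052
grip_force: 25.0
```

Run:
```python
from rig import get_obs,cams
import cv2,numpy as np,json
from scipy.spatial.transform import Rotation as Ro
o=get_obs();print(o['time'],o['position'],Ro.from_quat(o['tool_rot']).as_matrix().round(3),o['grip_width'])
m=cams.camera_model('wrist');a=cams.camera('wrist')
cv2.imwrite('pics/w2.png',a)
json.dump({k:np.asarray(v).tolist() for k,v in m.items()},open('w2.json','w'))
```

```text
3.4833 [0.59001647 0.09915813 0.21093354] [[-0.05   0.999 -0.002]
 [ 0.999  0.05   0.   ]
 [ 0.001 -0.002 -1.   ]] 0.05196346378945811
```

View pics/w2.png

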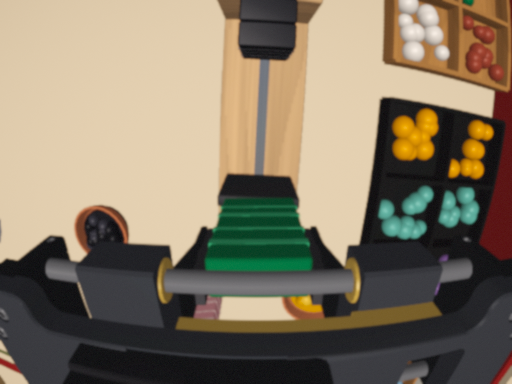

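View w2: rack base edges run left (224,20)→(219,180) and right (308,30)→(300,185). The slot runs (265,60)→(260,175). The front black slab's face is at (239–295, 22–58), and the stop plate's foot is at (226–293, 177). The green slab is held level.

Run:
```python
from h import *
import cv2,json
m=json.load(open('w2.json'));a=cv2.imread('pics/w2.png')
for n,p,z in [('baseL',[(223,60),(219,175)],.015),('baseR',[(307,60),(301,175)],.015),('slot',[(265,62),(260,172)],.015),('blkbot',[(241,53),(293,59)],.015),('blktop',[(239,22),(296,26)],.105),('platebot',[(226,176),(293,178)],.015),('green bottom near?',[(220,199),(297,199)],.09)]: print(n,wcast(m,p,z).round(4).tolist())
g=cv2.cvtColor(a,cv2.COLOR_BGR2GRAY)
for r in (70,90,110,130,150):
    d=np.diff(cv2.GaussianBlur(a,(3,3),0)[r,:,0].astype(int)); L=200+np.argmax(-d[200:240]); Rr=285+np.argmax(d[285:325])
    print(r,L,Rr,wcast(m,[(L+.5,r),(Rr+.5,r)],.015).round(4).tolist())
print(g[0:70:3,268].tolist(), g[165:205:3,258].tolist())
```

```text
baseL [[0.5407, 0.2305, 0.015], [0.5403, 0.0889, 0.015]]
baseR [[0.64, 0.2361, 0.015], [0.6428, 0.0941, 0.015]]
slot [[0.5904, 0.2298, 0.015], [0.5913, 0.0952, 0.015]]
blkbot [[0.5616, 0.2397, 0.015], [0.6232, 0.2358, 0.015]]
blktop [[0.5644, 0.2548, 0.105], [0.615, 0.2541, 0.105]]
platebot [[0.5492, 0.088, 0.015], [0.633, 0.0897, 0.015]]
green bottom near? [[0.5512, 0.0837, 0.09], [0.6291, 0.0876, 0.09]]
70 221 305 [[0.5395, 0.2182, 0.015], [0.6389, 0.2237, 0.015]]
90 221 304 [[0.5405, 0.1939, 0.015], [0.6391, 0.1992, 0.015]]
110 220 303 [[0.5402, 0.1697, 0.015], [0.6395, 0.1749, 0.015]]
130 219 301 [[0.5397, 0.1453, 0.015], [0.6388, 0.1504, 0.015]]
150 219 300 [[0.5404, 0.1206, 0.015], [0.6395, 0.1257, 0.015]]
[48, 50, 52, 54, 58, 61, 63, 27, 53, 57, 59, 60, 60, 65, 67, 54, 22, 29, 23, 34, 99, 125, 129, 131] [118, 119, 117, 86, 27, 24, 27, 28, 25, 27, 30, 49, 44, 50]
```

The rack is square to the world: centre x=0.590, plate face y≈0.089, so the wall is at ≈0.279 and the black front at ≈0.230. I'll place the slab at y≈0.21, yaw 0.

Emit:
servo_tool(moves="0.04 0.002 0 2.9 0.04; 0.08 0.004 0 2.9 0.04; 0.1 0.005 0 2.9 0.04; 0.108 0.0055 0.015 2.9 0.04; 0.108 0.0055 0.045 2.9 0.04; 0.108 0.0055 0.075 2.9 0.04; 0.108 0.0055 0.1 2.9 0.04; 0.108 0.0055 0.12 2.9 0.04; 0.108 0.0055 0.13 2.9 0.04; 0.108 0.0055 0.13 2.9 0.04")

```text
time: 4.37
position: [0.5895, 0.2028, 0.0788]
tool_rot: [0.709, 0.705, -0.003, -0.002]
ft_force: [-1.5, 0.3, -3.7]
grip_width: 0.0518
grip_force: 25.0
```

Run:
```python
from rig import get_obs,cams
import cv2,numpy as np
from scipy.spatial.transform import Rotation as Ro
o=get_obs();print(o['time'],o['position'],Ro.from_quat(o['tool_rot']).as_matrix().round(3),o['ft_force'])
a=cams.camera('wrist');b=cams.camera('side');c=cams.camera('scene')
b=cv2.resize(b[170:300,195:300],(400,495),interpolation=2);c=cv2.resize(c[130:230,260:370],(400,364),interpolation=2)
p=np.zeros((495,800,3),np.uint8);p[:,:400]=b;p[:364,400:]=c
cv2.imwrite('pics/p3.png',p)
```

```text
4.3667 [0.58950324 0.202801   0.07881738] [[ 0.006  1.    -0.006]
 [ 1.    -0.006 -0.002]
 [-0.002 -0.006 -1.   ]] [-1.45285589  0.34346537 -3.65731044]
```

View pics/p3.png

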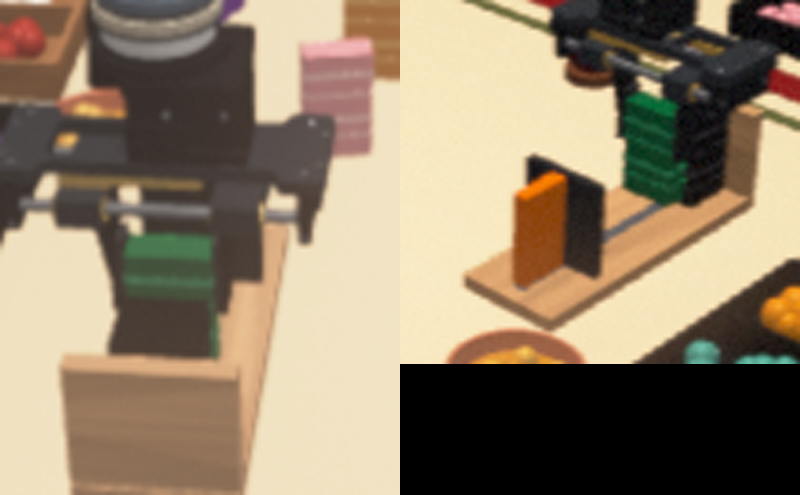

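The slab hangs upright in line with the blacks and 15 mm above the deck. Now I lower it gently.

Emit:
servo_tool(moves="0.002 0 0.005 0 0.04; 0.003 0 0.01 0 0.04; 0.003 0 0.013 0 0.04; 0.003 0 0.015 0 0.04; 0.003 0 0.0165 0 0.04; 0.003 0 0.0165 0 0.04")

```text
time: 5.02
position: [0.591, 0.2082, 0.0647]
tool_rot: [0.708, 0.706, -0.0, -0.0]
ft_force: [-0.2, -0.2, -3.9]
grip_width: 0.0517
grip_force: 25.0
```

Emit:
servo_tool(moves="0 0 0.001 0 0.04; 0 0 0.002 0 0.04; 0 0 0.002 0 0.04")

```text
time: 5.27
position: [0.5915, 0.2082, 0.0634]
tool_rot: [0.708, 0.706, 0.0, 0.0]
ft_force: [0.3, -0.5, -1.0]
grip_width: 0.0517
grip_force: 25.0
```

Contact begins at TCP z 0.063, as expected. Open slowly, then rise.

Emit:
servo_tool(moves="0 0 0.0007 0 0.04; 0 0 0.0007 0 0.054; 0 0 0.0007 0 0.058; 0 0 0.0007 0 0.064; 0 0 0.0007 0 0.07; 0 0 0.0007 0 0.074; 0 0 0 0 0.074; 0 0 -0.02 0 0.074; 0 0 -0.05 0 0.074; 0 0 -0.085 0 0.074")

```text
time: 6.1
position: [0.5896, 0.2078, 0.1469]
tool_rot: [0.708, 0.706, -0.002, -0.002]
ft_force: [0.7, -0.6, 0.2]
grip_width: 0.074
grip_force: 0.0
```

Emit:
servo_tool(moves="0 0 -0.04 0 0.074; -0.04 0 -0.06 0 0.074; -0.08 0 -0.06 0 0.074; -0.12 0 -0.06 0 0.074; -0.15 0 -0.06 0 0.074; -0.165 0 -0.06 0 0.074; -0.165 0 -0.06 0 0.074")

```text
time: 6.68
position: [0.5909, 0.0394, 0.2083]
tool_rot: [0.71, 0.704, -0.0, 0.001]
ft_force: [0.4, -0.1, 0.0]
grip_width: 0.0733
grip_force: 0.0
```

Run:
```python
from rig import get_obs,cams
import cv2,numpy as np,json
from scipy.spatial.transform import Rotation as Ro
o=get_obs();print(o['time'],o['position'],Ro.from_quat(o['tool_rot']).as_matrix().round(3),o['ft_force'])
m=cams.camera_model('wrist');a=cams.camera('wrist')
json.dump({k:np.asarray(v).tolist() for k,v in m.items()},open('w4.json','w'))
cv2.imwrite('pics/w4.png',a)
```

```text
6.6833 [0.59090231 0.03944271 0.20826625] [[ 0.008  1.     0.   ]
 [ 1.    -0.008 -0.001]
 [-0.001  0.001 -1.   ]] [ 0.42743972 -0.05433976  0.03732577]
```

View pics/w4.png

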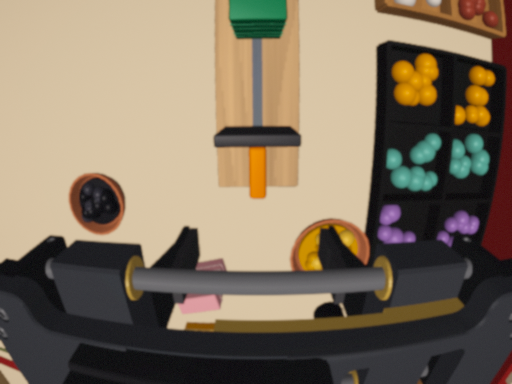

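Green stands upright at (258,15) facing the blacks. The orange fin is at (258,147–198).

Run:
```python
from h import *
import json
m=json.load(open('w4.json'))
for z in (.07,.08,.09,.1,.105): print(z,wcast(m,[(250,196),(267,196),(258,150)],z).round(4).tolist(), S(515,122,z),S(566,113,z))
print(wcast(m,[(215,135),(300,135),(215,127),(300,127)],.105).round(4).tolist())
```

```text
0.07 [[0.5814, 0.0231, 0.07], [0.5995, 0.023, 0.07], [0.5903, 0.0726, 0.07]] [0.5355 0.0866 0.07  ] [0.5584 0.1312 0.07  ]
0.08 [[0.5817, 0.0265, 0.08], [0.5992, 0.0264, 0.08], [0.5904, 0.0744, 0.08]] [0.5471 0.0737 0.08  ] [0.5697 0.1177 0.08  ]
0.09 [[0.582, 0.0299, 0.09], [0.599, 0.0297, 0.09], [0.5904, 0.0761, 0.09]] [0.5588 0.0608 0.09  ] [0.581  0.1041 0.09  ]
0.1 [[0.5824, 0.0333, 0.1], [0.5987, 0.0331, 0.1], [0.5904, 0.0778, 0.1]] [0.5704 0.0479 0.1   ] [0.5923 0.0906 0.1   ]
0.105 [[0.5825, 0.0349, 0.105], [0.5986, 0.0348, 0.105], [0.5905, 0.0787, 0.105]] [0.5762 0.0414 0.105 ] [0.5979 0.0839 0.105 ]
[[0.5519, 0.093, 0.105], [0.6283, 0.0924, 0.105], [0.5521, 0.1003, 0.105], [0.6282, 0.0996, 0.105]]
```

Emit:
servo_tool(moves="0.0155 -0.0005 0.03 0 0.06; 0.0155 -0.0005 0.07 0 0.06; 0.0155 -0.0005 0.105 0 0.06; 0.0155 -0.0005 0.13 0 0.06; 0.0155 -0.0005 0.14 0 0.06; 0.0155 -0.0005 0.14 0 0.04; 0.0155 -0.0005 0.14 0 0.01; 0.0155 -0.0005 0.14 0 0.01; 0.0155 -0.0005 0.14 0 0.01; 0.0155 -0.0005 0.14 0 0.01", grip_force=12)

```text
time: 7.57
position: [0.5915, 0.0587, 0.0699]
tool_rot: [0.708, 0.706, 0.001, 0.001]
ft_force: [0.7, 0.1, 0.3]
grip_width: 0.0348
grip_force: 0.0
```

Emit:
servo_tool(moves="0.0 0 0 0 0.01; 0.0 0 0 0 0.01; 0.0 0 0 0 0.01")

```text
time: 7.82
position: [0.59, 0.0585, 0.0686]
tool_rot: [0.708, 0.706, -0.0, -0.0]
ft_force: [0.9, -1.4, 5.1]
grip_width: 0.0158
grip_force: 12.0
```

Emit:
servo_tool(moves="0.006 0 0 0 0.01; 0.016 0 0 0 0.01; 0.026 0 0 0 0.01; 0.036 0 0 0 0.01; 0.046 0 0 0 0.01; 0.056 0 0 0 0.01; 0.065 0 0 0 0.01; 0.073 0 0 0 0.01; 0.08 0 0 0 0.01; 0.083 0 0 0 0.01")

```text
time: 8.65
position: [0.5901, 0.1428, 0.0686]
tool_rot: [0.708, 0.706, -0.0, -0.0]
ft_force: [-2.0, -3.0, 5.5]
grip_width: 0.0157
grip_force: 12.0
```

Emit:
servo_tool(moves="0.002 0 0 0 0.01; 0.004 0 0 0 0.01; 0.006 0 0 0 0.01; 0.008 0 0 0 0.01; 0.01 0 0 0 0.01; 0.012 0 0 0 0.01; 0.014 0 0 0 0.01; 0.016 0 0 0 0.01; 0.018 0 0 0 0.01; 0.02 0 0 0 0.01")

```text
time: 9.48
position: [0.59, 0.1619, 0.0686]
tool_rot: [0.708, 0.706, -0.001, -0.0]
ft_force: [-2.5, -1.6, 5.3]
grip_width: 0.0161
grip_force: 12.0
```

Emit:
servo_tool(moves="0.0015 0 0 0 0.01; 0.003 0 0 0 0.01; 0.0045 0 0 0 0.01; 0.006 0 0 0 0.01; 0.007 0 0 0 0.01; 0.008 0 0 0 0.01; 0.008 0 0 0 0.01")

```text
time: 10.07
position: [0.59, 0.1695, 0.0686]
tool_rot: [0.708, 0.706, -0.001, 0.0]
ft_force: [-1.7, -3.3, 6.4]
grip_width: 0.016
grip_force: 12.0
```

Emit:
servo_tool(moves="0.001 0 0 0 0.01; 0.002 0 0 0 0.01; 0.003 0 0 0 0.01; 0.004 0 0 0 0.01; 0.004 0 0 0 0.01")

```text
time: 10.48
position: [0.5901, 0.1734, 0.0686]
tool_rot: [0.708, 0.706, -0.001, 0.0]
ft_force: [-2.3, -3.0, 6.4]
grip_width: 0.0162
grip_force: 12.0
```

Run:
```python
from rig import get_obs,cams
import cv2,numpy as np
b=cams.camera('side');c=cams.camera('scene')
b=cv2.resize(b[170:300,195:300],(400,495),interpolation=2);c=cv2.resize(c[130:230,260:370],(400,364),interpolation=2)
p=np.zeros((495,800,3),np.uint8);p[:,:400]=b;p[:364,400:]=c
cv2.imwrite('pics/p5.png',p)
```

```text
(no output)
```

View pics/p5.png

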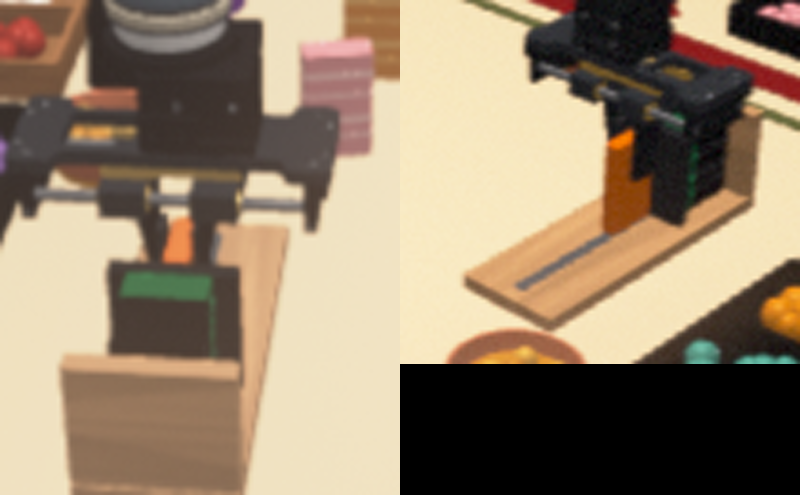

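The stop is at the green slab, and green is upright and in line. I'll creep on until the force rises.

Emit:
servo_tool(moves="0.001 0 0 0 0.01; 0.002 0 0 0 0.01; 0.003 0 0 0 0.01; 0.003 0 0 0 0.01")

```text
time: 10.92
position: [0.59, 0.1748, 0.0686]
tool_rot: [0.708, 0.706, -0.002, 0.001]
ft_force: [-2.3, -8.0, 5.6]
grip_width: 0.0159
grip_force: 12.0
```

Emit:
servo_tool(moves="0.001 0 0 0 0.01; 0.002 0 0 0 0.01; 0.002 0 0 0 0.01")

```text
time: 11.17
position: [0.59, 0.1753, 0.0685]
tool_rot: [0.707, 0.707, -0.003, 0.002]
ft_force: [-2.8, -12.3, 6.6]
grip_width: 0.0157
grip_force: 12.0
```

Snug: force 12 N, travel ≈0.117. I release and withdraw upward.

Emit:
servo_tool(moves="-0.001 0 0 0 0.02; -0.001 0 0 0 0.035; -0.001 0 0 0 0.05; -0.001 0 0 0 0.05; -0.001 0 0 0 0.05; -0.001 0 -0.02 0 0.05; -0.001 0 -0.05 0 0.05; -0.001 0 -0.085 0 0.05; -0.03 0 -0.12 0 0.05; -0.07 0 -0.14 0 0.05")

```text
time: 12.0
position: [0.5919, 0.1168, 0.2084]
tool_rot: [0.707, 0.708, 0.003, 0.002]
ft_force: [1.0, -0.7, 0.4]
grip_width: 0.0502
grip_force: 0.0
```

Emit:
servo_tool(moves="-0.04 0 0 0 0.05; -0.07 0 0 0 0.05; -0.07 0 0 0 0.05")

```text
time: 12.25
position: [0.5909, 0.0394, 0.2058]
tool_rot: [0.71, 0.704, -0.0, 0.002]
ft_force: [1.0, -0.0, -1.5]
grip_width: 0.0501
grip_force: 0.0
```

Run:
```python
from rig import get_obs,cams
import cv2,numpy as np
o=get_obs();print(o['time'],o['position'],o['ft_force'])
b=cams.camera('side');c=cams.camera('scene');w=cams.camera('wrist')
b=cv2.resize(b[190:300,195:300],(290,304),interpolation=2);c=cv2.resize(c[130:230,260:370],(400,304),interpolation=2)
w=cv2.resize(w[0:200,180:340],(480,296*2),interpolation=2)
p=np.zeros((600,800,3),np.uint8);p[:304,:290]=b;p[296:600,:310]=c[:,90:];p[:592,310:790]=w
cv2.imwrite('pics/p6.png',p)
```

```text
12.25 [0.59093828 0.03936193 0.2057611 ] [ 0.98807476 -0.00598515 -1.53978529]
```

View pics/p6.png

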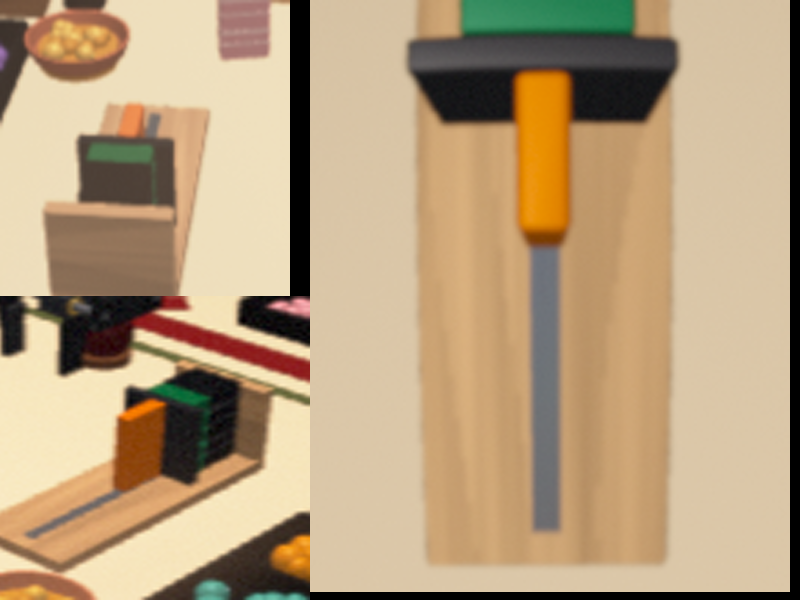

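The green slab stands centred between the blacks and the plate, packed tight, and the gripper is clear.

```bash
python3 -c "
from rig import job;print(job.hand_in())"
```

```text
the job is handed in; nothing more can be done
None
```

I stood the green slab upright in the rack, in line with the black slabs, let go of it, and pushed the stop up snug; the job is handed in at about 12 s on the robot's clock, and no result was shown.

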